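# Set the end stop of the prism carrier and load the mortar prisms

## Robot

A 7-joint arm with a two-finger parallel gripper is mounted at the origin on the work surface. World frame = base frame: x ahead of the robot, y to its left, z up, the work surface at z = 0. Lengths are in mm, angles in rad, forces in N, time in s.
With the tool pointing down it reaches from about 425 to 1025 mm from the base axis. Payload 9.4 kg.
Tool frame: the origin (TCP) lies at the very end of the fingers, on their centre line; the grasp point (between the pads) lies 19 mm behind it; z points along the fingers, y is the direction in which the jaws open and shut (so a half turn about z gives the same grasp; the last joint's range is limited). The gripper opens to 85 mm and grips with 20 to 120 N. Pads are 22 mm wide; open, the fingers measure 114 mm over their backs; the gripper's body (76 mm by 85 mm) begins 54 mm behind the grasp point. The pads swing forward as they close: fully open they stand 13 mm farther back than shut.
Start: joints at [-1.182, 0.599, -0.003, 1.599, 0.002, 0.943, -0.08], TCP at [325.629, 647.758, 231.275] pointing down, gripper open.
Joint ranges: [-2.57, 2.57], [-0.35, 1.97], [-1.29, 1.29], [0.11, 2.56], [-1.05, 4.19], [0.11, 1.86], [-2.63, 2.63]. Speed limits (rad/s): [2.22, 2.22, 3.01, 3.01, 3.14, 3.14, 3.14].

## Interface

Orientations are given as a unit quaternion [x, y, z, w].
In Python, from plant import arm gives the robot as it stands. The module is installed in compiled form; this text tells all that it offers.
- The arm moves only by the shell command python3 -m handwheel 'ROWS' [FORCE]. ROWS is JSON, a list of rows, each a list of 3 entries, a list of its own where there are three numbers: the opening, from -1 (shut) to 1 (fully open), then the shift along the world's x, y, z in cm, then the turn about the world's z in rad. A call has 1 to 12 rows; each row is the pose to reach, as a shift and turn from the pose commanded when the call began; what a row does not reach only later rows make up. A row lasts 1/8 s, in which the tool goes at most 62.5 mm and 10.7 degrees, less where a joint would pass 70% of its speed; a pose out of reach is approached as far as the arm can. A call with a gripper value outside its range is refused whole. The fingers move at their own pace and stop on an object; FORCE is the grip in N (left out, the last holds). Time passes only in rows, so rows that repeat a pose let the fingers close. It gives the time, the measured TCP pose, the force and the opening at its end, in the units of the state.
- arm.get_obs(): the state, without advancing time (a new reading comes with each control period).
- arm.snapshot(name): name is "side" or "top"; returns a dict with "img" (384x512x3 uint8, red, green, blue), "vfov" (degrees; the focal length in pixels is half the picture's height over the tangent of half this angle, whatever the lens; pixels are square), "cx", "cy" (the principal point, pixels), "D" ([k1, k2, p1, p2, k3] as OpenCV has them; the pictures are not rectified), "camera_from_world" (4x4, takes a point from world to camera coordinates). Camera axes: x right, y up, looking along -z (the intrinsics and any distortion apply to the point x, -y, -z); pixel columns grow to the right and rows downward; lengths in mm; the calibration is good to about 2 mm. A picture is of the moment at which its call begins. There is no depth.
- arm.hand_in(): hands the job in, once; it reports no verdict.
The state is a dict: "clock": time; "joints": joint angles; "qd": joint speeds; "effort": joint torques, N m; "position": TCP position; "tcp_rot": TCP orientation; "force": force on the tool from outside, world axes, zero at the start; "torque": the same for the moment, N m; "width": finger opening in mm.
Only numpy, scipy, OpenCV 4.12 (cv2) and the standard library are available. Lean on these libraries where they do the work, as an engineer would, in place of code of your own. Each camera call takes 0.05 s, during which the arm holds its last target. There are 200 camera calls.

## Task

Get the prism carrier ready and load it: first slide its end stop along its slots until the stop's front face is on the white line, then press the clamp lever down flat so the stop is tight. Only after that slide every mortar prism that lies on the bench into a lane of its own, from the open end, until the spring catch clicks out behind it. The brush that was left on the carrier goes into the shallow grey tool tray beside the prisms.

Things in the scene. Friction and masses are not known exactly. Their poses are not given: they have to be found in the camera images.
- carrier: Fixed grey base plate, x -150 (bare apron, open end) to 305, y +-140, top z 10 mm. Origin at bench level under the middle lane; prisms slide in along +x. Lanes 43 mm wide centred at y -75, 0, 75, between aluminium ribs (tops z 24, up to x 135), flared lead-ins at x -57 to -30. Lane n has catch n, whose latching face is at x = 0.
- mark (a point): The white line, 3 mm wide, drawn across both margins of the carrier (y +-126 to 140 mm) at carrier x = 164.5 mm. This point is its middle at y = 133, z = 10 mm.
- catch1 (a joint): Spring catch on the +y side of lane 1 (y = -75), m: 0 = out, reaching 7 mm into the lane; 0.007 = pushed clear by a prism. At carrier x -27 to 0, z 11 to 23 mm: slanting face to the open end, square latching face at x = 0 behind which a prism is caught. Spring 2.5 to 4.3 N; a held prism takes 5 to 10 N to pass.
- catch2 (a joint): The same in lane 2 (y = 0).
- catch3 (a joint): The same in lane 3 (y = 75 mm).
- stop (a joint): Steel end stop on two slots, m: 0 = farthest from the catches, grows towards them (carrier -x), ends at 0.070; 0.045 = face on the line. Face at carrier x = 209.5 mm - value. Starts 25 to 45 mm off. Loose it drags with 5 N; lever down, it is clamped. Wall 250 wide, 8 thick, top z 63; a lip 200 wide at z 55 to 63 overhangs the face by 12 mm: prisms (top z 50) go under it.
- stop_face (a point): On the stop's front face, at carrier y = 124 mm, beside the mark: on the line when it has the same carrier x as mark.
- stop_grip (a point): In the stop's black grip fin on the middle of its wall: fin 16 mm (carrier x) x 60 mm (y), z 63 to 97 mm; this point at z 82, 4 mm behind the front face. Grasp across the 16 mm from above.
- lever (a joint): Cam clamp lever on the bolt at carrier x 223.5, y 100 mm, rad: 0 = upright (loose), 1.5 = flat towards the middle of the carrier (-y), its end; 1.35 or more is tight. Turns about carrier +x; stiff, 0.2 to 0.3 N m (about 4 N at its grip); stays where left.
- lever_hinge (a point): Pivot of the lever, carrier (223.5, 100, 34.6) mm.
- lever_tip (a point): Middle of the lever's black round grip, 79 mm from the pivot; grip 20 mm in diameter, 26 mm long, its end 92 mm from the pivot; bar 12 mm thick. Upright at carrier (223.5, 100, 114), flat at (223.5, 21, 40) mm.
- prism1: Hardened mortar prism, 160 x 40 x 40 mm, about 0.56 kg, grey. Origin at its centre, x along its length (either end may lead, any long side may be down). Lies on the bench right of the carrier; may be absent (None). Home in a lane: centre at carrier x = 80 to 85 mm, lane's y, z = 30 mm.
- prism2: Hardened mortar prism, 160 x 40 x 40 mm, about 0.56 kg, grey. Origin at its centre, x along its length (either end may lead, any long side may be down). Lies on the bench right of the carrier; may be absent (None). Home in a lane: centre at carrier x = 80 to 85 mm, lane's y, z = 30 mm.
- prism3: Hardened mortar prism, 160 x 40 x 40 mm, about 0.56 kg, grey. Origin at its centre, x along its length (either end may lead, any long side may be down). Lies on the bench right of the carrier; may be absent (None). Home in a lane: centre at carrier x = 80 to 85 mm, lane's y, z = 30 mm.
- brush: Bench brush lying flat, 200 mm long along its x, 20 mm high, 0.09 kg. Origin under its middle. Round wooden handle (20 mm diameter) from x = -100 to 0 mm, steel ferrule 42 mm wide from x = -5 to 35 mm, grey bristle end 39 mm wide up to x = 100 mm. Starts across the carrier's apron.
- brush_grip (a point): On the brush handle's axis, at brush x = -40 mm, z = 10 mm.
- brush_tip (a point): Bristle end of the brush, at brush x = 100 mm, z = 10 mm.
- tray: Fixed open grey plastic tool tray, 260 (x) x 130 (y) x 28 mm high, walls and floor 5 mm. Origin under its centre.
Things that resemble listed ones, but are neither listed nor needed, are in the scene too. Leave any pink or purple look-alike of the brush alone.

How it is judged:
By the outcome, as a careful person would: the job done as asked, in the order asked, and still so for the second after the job is handed in, with the robot touching nothing.
Of prism1, prism2, prism3 only 2 to 3 are there at a start; the rules pass over those that are not, and their reading is None.
At some moment in a run one of prism1, prism2, prism3, brush may be knocked a few centimetres aside while the robot is not near it.
Once in a run the grip may slacken for a moment while it holds something.
It also fails if it takes over 210 s, if anything falls off the work surface, if the arm or the gripper's body presses on something with over 40 N, if the wrist force passes 120 N, or if a joint passes its speed limit or range.

## Working session

There is one attempt and no reset: what is moved stays moved. The work goes in short steps, Python scripts to look and compute and a shell command to move; the robot and the scene stay as the last step left them, time stands still between calls to the robot, and variables do not carry over. Pictures are saved under pics/ and viewed, about 12 in all and at most 16, crops included, and the job is handed in when it is done.

```bash
mkdir -p pics; cat > h.py <<'E'
import numpy as np, cv2
from plant import arm
def snap(n):
    return arm.snapshot(n)
def K(s):
    f=192/np.tan(np.radians(s["vfov"])/2)
    return np.array([[f,0,s["cx"]],[0,f,s["cy"]],[0,0,1]])
F=np.diag([1.,-1,-1])
def rays(s,px):
    T=np.array(s["camera_from_world"]);R=F@T[:3,:3];t=F@T[:3,3]
    u=cv2.undistortPoints(np.array(px,float).reshape(-1,1,2),K(s),np.array(s["D"],float)).reshape(-1,2)
    d=np.c_[u,np.ones(len(u))]@R
    return -R.T@t,d
def onz(s,px,z):
    c,d=rays(s,px);return c+d*((np.atleast_1d(z)-c[2])/d[:,2])[:,None]
def proj(s,P):
    T=np.array(s["camera_from_world"]);R=F@T[:3,:3];t=F@T[:3,3]
    return cv2.projectPoints(np.array(P,float).reshape(-1,1,3),cv2.Rodrigues(R)[0],t,K(s),np.array(s["D"],float))[0].reshape(-1,2)
def save(s,n,box=None,k=1):
    im=s["img"]
    if box: im=im[box[1]:box[3],box[0]:box[2]]
    cv2.imwrite("pics/"+n,cv2.resize(im[:,:,::-1],None,fx=k,fy=k,interpolation=cv2.INTER_CUBIC))
E
python3 - <<'E'
from h import *
import pickle
o=arm.get_obs();print({k:np.round(v,3) for k,v in o.items()})
for n in("top","side"):
    s=snap(n);pickle.dump(s,open(n+"0.pkl","wb"));save(s,n+"0.png",k=1.5)
    print(n,s["vfov"],s["cx"],s["cy"],s["D"],rays(s,[[256,192]]))
E
```

```text
{'clock': np.float64(0.0), 'joints': array([-1.182,  0.6  , -0.003,  1.6  ,  0.002,  0.943, -0.08 ]), 'qd': array([-0.001, -0.001,  0.001,  0.   ,  0.001, -0.   , -0.001]), 'effort': array([ 1.0000e-03, -7.7646e+01,  1.5650e+00, -2.5802e+01,  1.2000e-02,
        9.0000e-03, -0.0000e+00]), 'position': array([325.471, 647.298, 230.39 ]), 'tcp_rot': array([ 0.231,  0.973, -0.001, -0.   ]), 'force': array([-0.715,  0.046,  0.02 ]), 'torque': array([-0.014,  0.051,  0.026]), 'width': np.float64(85.199)}
top 43.388999549545034 256.37516781132183 196.05321314685057 [-0.2011226  0.         0.         0.         0.       ] (array([ 302.06712911,   23.82378407, 1518.5156628 ]), array([[ 0.11015955, -0.00443453, -0.99393981]]))
side 57.56538265100905 254.28200715234254 192.64576860432942 [-0.0785155  0.         0.         0.         0.       ] (array([  80.74938234, -655.68880656,  709.38247666]), array([[ 0.38208797,  0.67826613, -0.62768735]]))
```

View pics/top0.png

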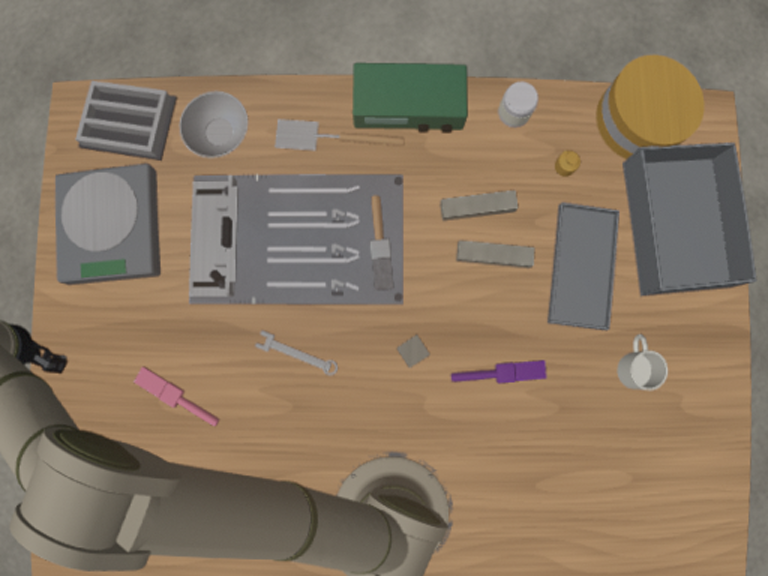

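View pics/side0.png

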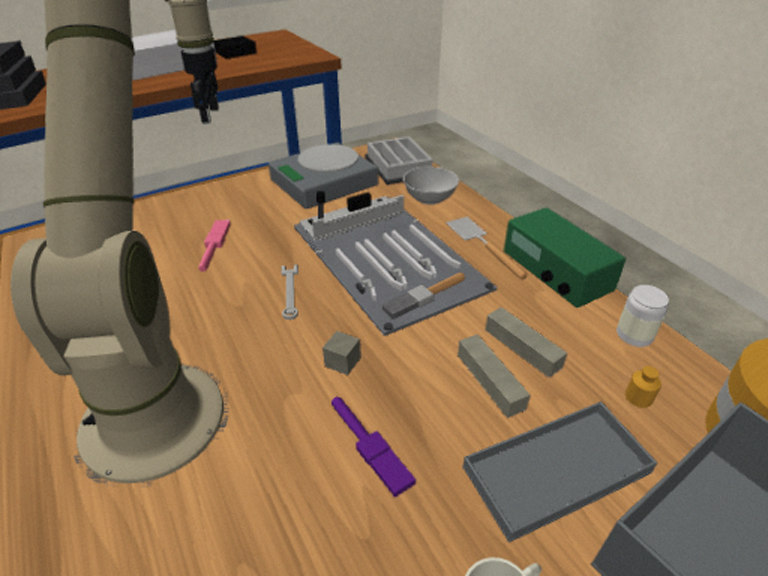

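```bash
python3 - <<'E'
from h import *
import pickle
s=pickle.load(open("top0.pkl","rb"));save(s,"topc.png",(115,105,275,215),5)
s=pickle.load(open("side0.pkl","rb"));save(s,"sidec.png",(185,120,345,230),5)
E
```

```text
(no output)
```

View pics/topc.png

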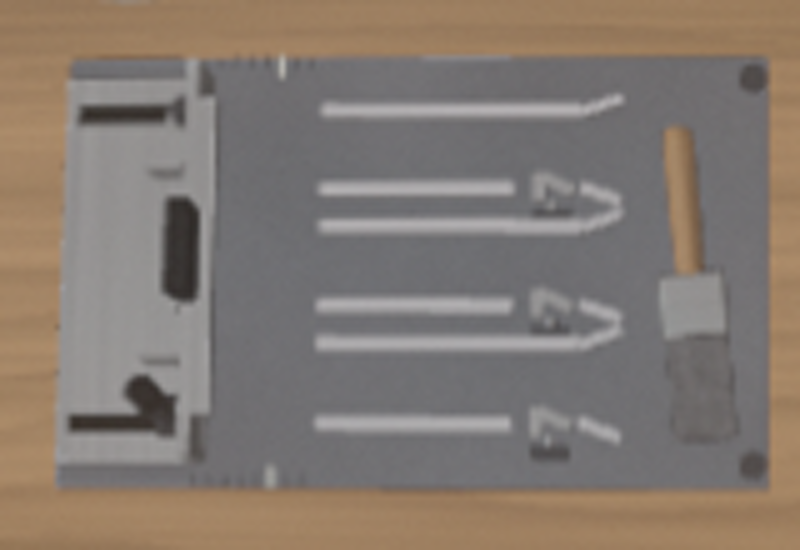

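View pics/sidec.png

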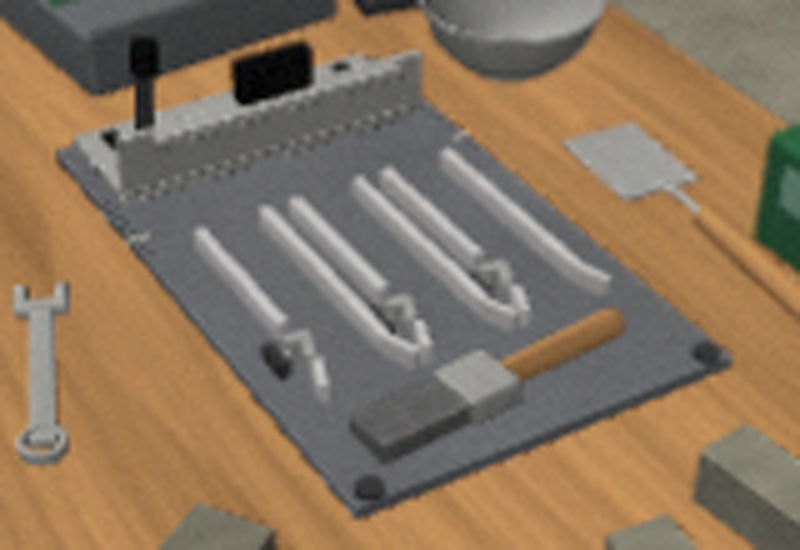

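```bash
cat >> h.py <<'E'
def rigid(A,B): # B = R A + t, planar
    A=np.array(A,float)[:,:2];B=np.array(B,float)[:,:2];a=A.mean(0);b=B.mean(0)
    U,_,V=np.linalg.svd((A-a).T@(B-b));R=(U@V).T
    return R,b-R@a
def greyrects(s,box,z,sat=60,amin=150):
    hsv=cv2.cvtColor(s["img"],cv2.COLOR_RGB2HSV);m=(hsv[...,1]<sat).astype(np.uint8)
    k=np.zeros_like(m);k[box[1]:box[3],box[0]:box[2]]=1;m*=k
    out=[]
    for c in cv2.findContours(m,cv2.RETR_EXTERNAL,cv2.CHAIN_APPROX_NONE)[0]:
        if cv2.contourArea(c)<amin: continue
        P=onz(s,c.reshape(-1,2),z)
        r=cv2.minAreaRect(P[:,:2].astype(np.float32))
        (cx,cy),(w,h),a=r
        if w<h: w,h,a=h,w,a+90
        out.append((cv2.minAreaRect(c)[0],round(cx,1),round(cy,1),round(w),round(h),round((a+90)%180-90,1)))
    return out
E
python3 - <<'E'
from h import *
import pickle
s=pickle.load(open("top0.pkl","rb"))
px=np.array([[73,59],[768,59],[768,488],[57,488],[283,67],[270,476]])/5+[114.6,104.6]
C=[[305,-140],[-150,-140],[-150,140],[305,140],[164.5,-133],[164.5,133]]
W=onz(s,px,10);R,t=rigid(C,W);print(np.round(W,1));print("res",np.round((np.array(C)@R.T+t)-W[:,:2],1),"t",t,"yaw",np.degrees(np.arctan2(R[1,0],R[0,0])))
np.savez("car.npz",R=R,t=t)
inv=lambda P:(P[:,:2]-t)@R
def c(px,z): return np.round(inv(onz(s,np.array(px)/5+[114.6,104.6],z)),1)
print("fin top edges(z97)",c([[163,248],[198,248],[180,197],[180,300]],97))
print("lip front z63",c([[214,110],[209,400]],63),"wall front z63 ends",c([[199,75],[190,440]],63))
print("lever tip",c([[138,387]],114))
hw=onz(s,np.array([[677,127],[688,272],[705,440],[692,275]])/5+[114.6,104.6],[20,20,20,30]);print("brush",np.round(hw,1))
for r in greyrects(s,(280,100,370,190),20): print("prism?",r)
print("prism? box",greyrects(s,(260,215,300,250),20))
print(greyrects(s,(360,130,420,225),28,amin=500))
ps=pickle.load(open("side0.pkl","rb"))
print("side line",np.round(inv(onz(ps,np.array([[138,238],[460,137]])/5+[184.6,119.6],10)),1))
E
```

```text
[[713.2 432.5  10. ]
 [714.2 -19.9  10. ]
 [437.4 -21.5  10. ]
 [432.7 430.3  10. ]
 [707.2 293.2  10. ]
 [441.8 292.8  10. ]]
res [[ 0.1  1.4]
 [ 1.7 -1.3]
 [-1.5 -1.2]
 [ 0.6  2. ]
 [-0.1  0.1]
 [-0.7 -1. ]] t [575.04687213 128.08364412] yaw 90.328944602432
fin top edges(z97) [[219.1   2.4]
 [197.5   2.5]
 [209.7 -29. ]
 [207.5  34.3]]
lip front z63 [[197.7 -91.5]
 [195.   90.7]] wall front z63 ends [[ 208.  -114.1]
 [ 206.2  115.3]]
lever tip [[227.6  89.4]]
brush [[666.2  38.   20. ]
 [572.6  30.1  20. ]
 [466.3  18.4  20. ]
 [568.9  27.5  30. ]]
prism? ((330.00408935546875, 168.9549102783203), 543.8, -216.3, 162, 43, 85.6)
prism? ((318.9581298828125, 136.1126251220703), 648.4, -182.3, 164, 46, -81.7)
prism? box [((274.84613037109375, 233.7692108154297), 338.4, -42.5, 50, 48, -55.9)]
[((388.997802734375, 177.0944061279297), 520.3, -405.1, 261, 135, -6.6)]
side line [[ 169.9  132.2]
 [ 168.8 -134.7]]
```

The top view shows the carrier at (127–269, 117–202) px. The stop is about 43 mm short of the line, with its lever roughly upright. There are two prisms, at (319,136) and (330,169). The 50 mm cube at (275,234) is too short to be one. The tray is the shallow one at (389,177), since the box at (460,147) is deep. The brush is the wooden-handled one on the apron at (252,163). The pink and purple ones are look-alikes.

The first move is to the stop's fin.

```bash
python3 -m handwheel '[[1,[24.8,-30.8,-2],0.47],[1,[24.8,-30.8,-2],0.47],[1,[24.8,-30.8,-2],0.47],[1,[24.8,-30.8,-2],0.47],[1,[24.8,-30.8,-2],0.47],[1,[24.8,-30.8,-2],0.47],[1,[24.8,-30.8,-2],0.47],[1,[24.8,-30.8,-8],0.47],[1,[24.8,-30.8,-8],0.47],[1,[24.8,-30.8,-8],0.47],[1,[24.8,-30.8,-8],0.47]]'
python3 - <<'E'
from h import *
s=snap("side");save(s,"s1.png",(185,90,345,210),5)
print(arm.get_obs()["position"],arm.get_obs()["tcp_rot"])
E
```

```text
clock: 1.48
position: [574.1, 341.1, 153.4]
tcp_rot: [-0.003, 1.0, 0.001, 0.001]
force: [0.8, -0.6, 0.1]
width: 85.5
[574.08292945 340.87986319 153.24944876] [-2.51622940e-03  9.99995841e-01  8.16205098e-04  1.14909319e-03]
```

View pics/s1.png

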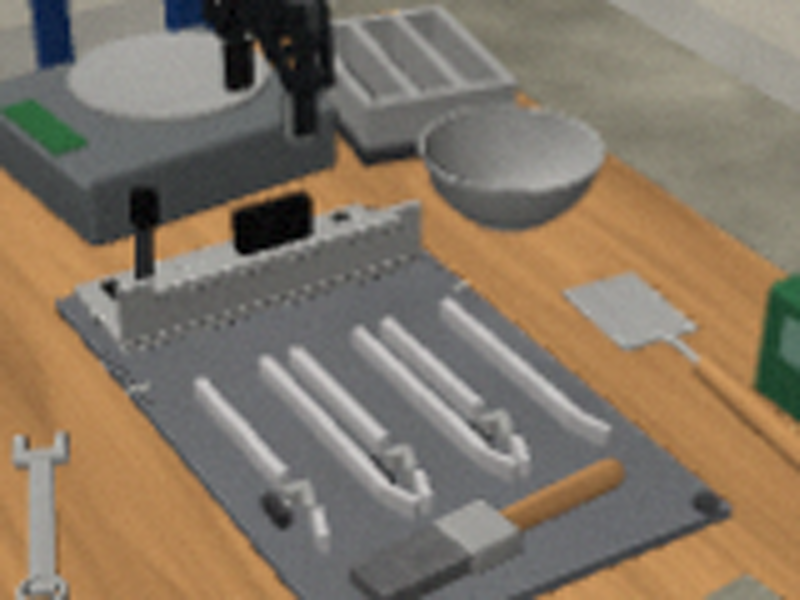

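The fingers, at crop (238,65) and (303,115), straddle the fin at (273,222). Descend and grip it.

```bash
python3 -m handwheel '[[1,[0,0,-5],0],[1,[0,0,-8.4],0],[1,[0,0,-8.4],0],[0,[0,0,-8.4],0],[-1,[0,0,-8.4],0],[-1,[0,0,-8.4],0],[-1,[0,0,-8.4],0],[-1,[0,0,-8.4],0],[-1,[0,0,-8.4],0],[-1,[0,0,-8.4],0]]' 60
```

```text
clock: 2.78
position: [574.1, 340.5, 68.4]
tcp_rot: [-0.002, 1.0, 0.001, 0.001]
force: [-1.8, 0.6, 6.6]
width: 15.3
```

```bash
python3 -m handwheel '[[-1,[0,0.2,0],0],[-1,[0,0.3,0],0],[-1,[0,0.3,0],0]]'; python3 -m handwheel '[[-1,[0,0.2,0],0],[-1,[0,0.3,0],0],[-1,[0,0.3,0],0]]'
```

```text
clock: 3.15
position: [574.0, 341.7, 68.4]
tcp_rot: [-0.002, 1.0, -0.001, 0.0]
force: [-1.8, -4.5, 9.5]
width: 15.0
clock: 3.52
position: [574.0, 344.6, 68.4]
tcp_rot: [-0.002, 1.0, -0.001, 0.0]
force: [-1.7, -4.3, 9.7]
width: 15.1
```

```bash
for i in 1 2; do python3 -m handwheel '[[-1,[0,0.2,0],0],[-1,[0,0.2,0],0],[-1,[0,0.2,0],0]]'|sed -n '2p;4p'; done
```

```text
position: [574.0, 344.7, 68.4]
force: [-3.0, -9.3, 12.2]
position: [574.0, 344.7, 68.4]
force: [-3.7, -15.4, 14.9]
```

```bash
python3 -m handwheel '[[-1,[0,-1,0],0],[-1,[0,-2,0],0],[-1,[0,-3,0],0],[-1,[0,-4,0],0],[-1,[0,-4.8,0],0],[-1,[0,-4.8,0],0],[-1,[0,-4.8,0],0],[-1,[0,-4.8,0],0]]'
```

```text
clock: 5.28
position: [574.4, 302.2, 68.4]
tcp_rot: [-0.002, 1.0, 0.001, 0.001]
force: [-1.0, 0.6, 7.5]
width: 15.1
```

```bash
python3 -m handwheel '[[-1,[0,-0.25,0],0],[-1,[0,-0.25,0],0],[-1,[0,-0.25,0],0],[-1,[0,-0.25,0],0]]'
python3 - <<'E'
from h import *
s=snap("side");save(s,"s2.png",(195,120,315,205),6.5)
E
```

```text
clock: 5.78
position: [574.4, 301.0, 68.4]
tcp_rot: [-0.003, 1.0, 0.001, 0.001]
force: [0.2, 3.4, 6.2]
width: 15.5
```

View pics/s2.png

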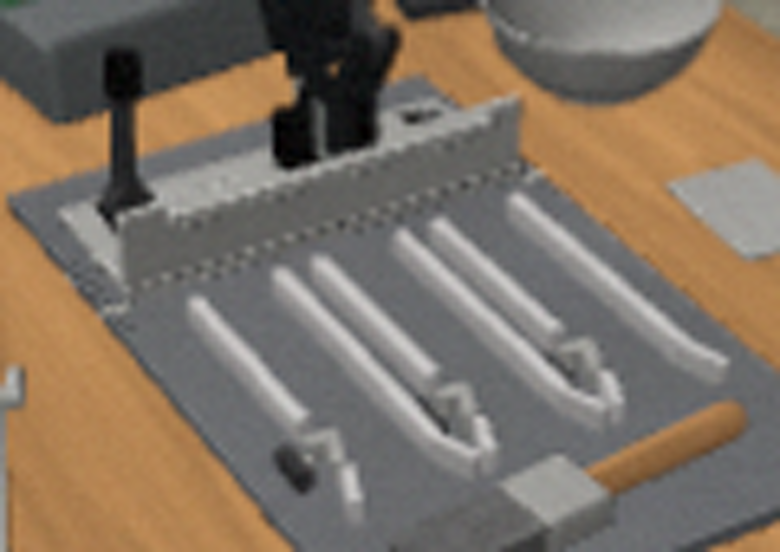

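```bash
python3 -m handwheel '[[-1,[0,-0.13,0],0],[-1,[0,-0.13,0],0],[-1,[0,-0.13,0],0],[-1,[0,-0.13,0],0]]'|sed -n '2p;4p';python3 -m handwheel '[[-1,[0,0,0],0],[-1,[0,0,0],0],[-1,[0,0,0],0],[-1,[0,0,0],0]]'|sed -n '2p;4p'
```

```text
position: [574.4, 300.0, 68.4]
force: [0.5, 3.8, 6.0]
position: [574.4, 300.0, 68.4]
force: [-0.4, 3.7, 4.9]
```

```bash
python3 -m handwheel '[[-1,[0,-0.04,0],0],[-1,[0,-0.04,0],0],[-1,[0,-0.04,0],0]]'|sed -n '2p;4p'; python3 -m handwheel '[[0,[0,0,0],0],[1,[0,0,0],0],[1,[0,0,0],0],[1,[0,0,0],0],[1,[0,0,6],0],[1,[0,0,12],0],[1,[0,0,12],0],[1,[0,0,12],0]]'
python3 - <<'E'
from h import *
import pickle
s=snap("top");pickle.dump(s,open("top1.pkl","wb"));s2=snap("side");pickle.dump(s2,open("side1.pkl","wb"))
a=cv2.resize(s["img"][110:205,125:205],None,fx=5,fy=5,interpolation=2);b=cv2.resize(s2["img"][125:205,195:265],None,fx=5.9375,fy=5.9375,interpolation=2)
h=min(len(a),len(b));cv2.imwrite("pics/m1.png",np.hstack([a[:h],b[:h]])[:,:800,::-1])
E
```

```text
position: [574.4, 299.8, 68.4]
force: [-0.1, 5.0, 5.1]
clock: 8.2
position: [573.4, 297.2, 187.2]
tcp_rot: [-0.002, 1.0, -0.0, 0.0]
force: [-0.4, -0.2, -1.1]
width: 85.6
```

View pics/m1.png

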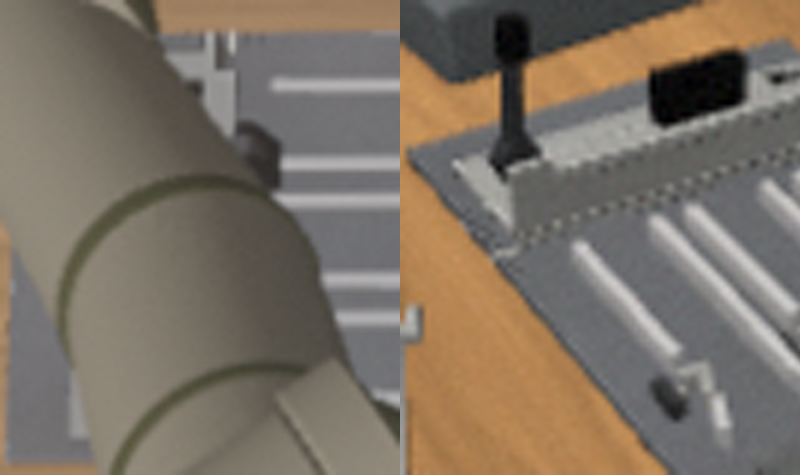

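In the side crop the wall base meets the line stub at (505,250). Kinematically the stop moved 44.9 mm off its back end, against 45 wanted. Next is the lever: closed fingers go beside it on the robot side.

```bash
python3 -m handwheel '[[-1,[-15.4,5.6,0],0],[-1,[-15.4,5.6,0],0],[-1,[-15.4,5.6,0],0],[-1,[-15.4,5.6,-7.7],0],[-1,[-15.4,5.6,-7.7],0],[-1,[-15.4,5.6,-7.7],0],[-1,[-15.4,5.6,-7.7],0]]'
python3 - <<'E'
from h import *
import pickle
s=snap("side");save(s,"s3.png",(185,100,305,190),6)
s=snap("top");pickle.dump(s,open("top2.pkl","wb"))
E
```

```text
clock: 9.18
position: [420.6, 353.6, 111.2]
tcp_rot: [-0.002, 1.0, 0.0, 0.0]
force: [0.0, 0.7, 0.5]
width: -0.1
```

View pics/s3.png

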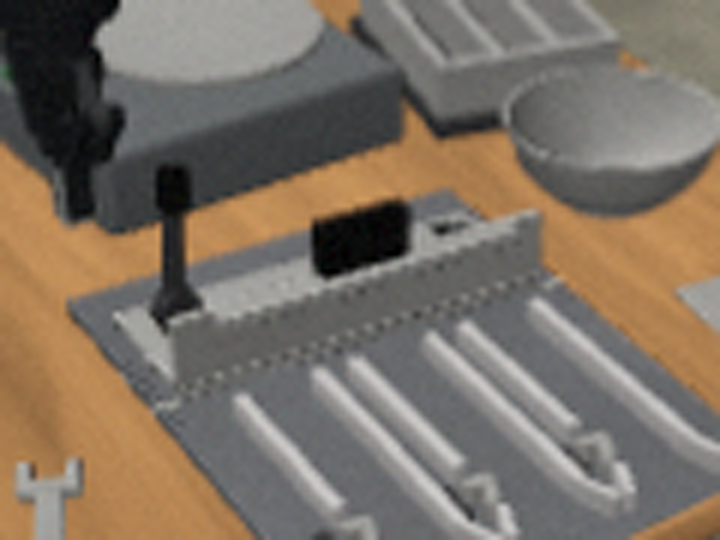

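The closed fingertip at crop (70,205) is clear on the robot side of the upright lever, whose grip is at (173,185). Sweep along the lever's arc.

```bash
python3 -m handwheel '[[-1,[3,0,0],0],[-1,[4.5,0,0],0],[-1,[5.7,0,0],0],[-1,[6.8,0,-0.3],0],[-1,[7.8,0,-0.8],0],[-1,[8.8,0,-1.4],0],[-1,[9.7,0,-2.1],0],[-1,[10.4,0,-3],0],[-1,[11,0,-3.9],0],[-1,[11.5,0,-4.9],0],[-1,[11.8,0,-5.9],0],[-1,[11.8,0,-5.9],0]]'
python3 -m handwheel '[[-1,[0,0,-0.2],0],[-1,[0,0,-0.4],0],[-1,[0,0,-0.6],0],[-1,[0,0,-0.6],0]]'
```

```text
clock: 10.78
position: [537.4, 353.2, 50.1]
tcp_rot: [-0.002, 1.0, -0.001, -0.001]
force: [-0.1, -0.2, 0.3]
width: -0.3
clock: 11.28
position: [537.5, 353.3, 48.1]
tcp_rot: [-0.002, 1.0, -0.0, 0.001]
force: [-6.4, -4.6, 29.2]
width: -0.2
```

```bash
python3 -m handwheel '[[-1,[0,0,5],0],[-1,[0,0,10],0],[-1,[6.8,-10,10],0.1],[0.2,[6.8,-20,10],0.1],[0.2,[6.8,-32,10],0.1],[0.2,[6.8,-32,10],0.1],[0.2,[6.8,-32,10],0.1],[0.2,[6.8,-32,10],0.1],[0.2,[6.8,-32,10],0.1],[0.2,[6.8,-32,10],0.1]]'
python3 - <<'E'
from h import *
import pickle
s=snap("side");save(s,"s4.png",(185,100,345,220),5)
pickle.dump(s,open("side3.pkl","wb"))
E
```

```text
clock: 12.52
position: [605.4, 35.8, 145.3]
tcp_rot: [-0.053, 0.999, 0.001, 0.0]
force: [0.4, -0.1, 0.5]
width: 51.3
```

View pics/s4.png

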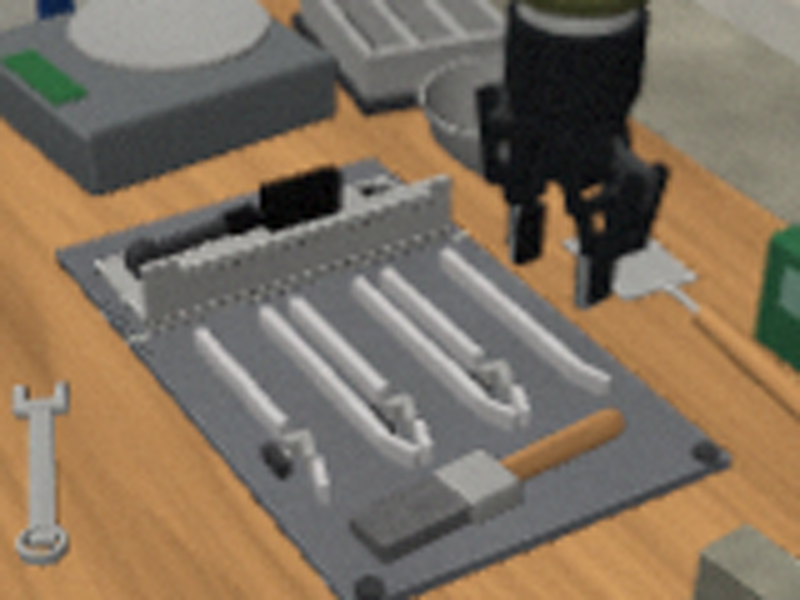

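The lever lies flat behind the wall, at crop (140,250)–(260,215). The brush handle is at (570,440) and still in place. Descend and grip it.

```bash
python3 -m handwheel '[[0,[0,0,-5],0],[-0.1,[0,0,-10],0],[-0.1,[0,-0.1,-12.9],0],[-0.1,[0,-0.1,-12.9],0],[-0.1,[0,-0.1,-12.9],0],[-1,[0,-0.1,-12.9],0],[-1,[0,-0.1,-12.9],0],[-1,[0,-0.1,-12.9],0],[-1,[0,-0.1,-12.9],0],[-1,[0,-0.1,-12.9],0]]' 50
```

```text
clock: 13.82
position: [606.6, 33.1, 18.1]
tcp_rot: [-0.052, 0.999, 0.0, 0.001]
force: [-0.1, 1.6, 6.0]
width: 16.7
```

```bash
python3 -m handwheel '[[-0.3,[0,0,0],0],[-0.3,[0,0,-0.4],0],[-0.3,[0,0,-0.4],0],[-1,[0,0,-0.4],0],[-1,[0,0,-0.4],0],[-1,[0,0,-0.4],0],[-1,[0,0,-0.4],0]]' 40;  python3 -m handwheel '[[-1,[0,0,4],0],[-1,[0,0,9],0],[-1,[0,0,14],0],[-1,[0,0,14],0]]'
python3 - <<'E'
from h import *
s=snap("top")
for r in greyrects(s,(280,100,370,190),20): print("prism?",r)
print(greyrects(s,(360,130,420,225),28,amin=500))
E
```

```text
clock: 14.7
position: [605.6, 32.6, 12.3]
tcp_rot: [-0.052, 0.999, -0.0, -0.0]
force: [0.0, -0.2, 0.2]
width: 17.5
clock: 15.2
position: [607.7, 32.7, 156.0]
tcp_rot: [-0.052, 0.999, 0.0, 0.003]
force: [-0.6, -0.1, -0.2]
width: 17.5
prism? ((317.5, 152.0), 597.8, -176.9, 239, 238, -89.8)
[((388.997802734375, 177.0944061279297), 520.3, -405.1, 261, 135, -6.6)]
```

```bash
python3 -m handwheel '[[-1,[-1,-5,0],-0.05],[-1,[-1.5,-10,0],-0.1],[-1,[-2,-15,0],-0.15],[-1,[-3,-20,0],-0.213],[-1,[-3.5,-25,0],-0.213],[-1,[-4,-30,0],-0.213],[-1,[-4.6,-35,0],-0.213],[-1,[-4.6,-40,0],-0.213],[-1,[-4.6,-44.2,0],-0.213],[-1,[-4.6,-44.2,0],-0.213],[-1,[-4.6,-44.2,-5],-0.213],[-1,[-4.6,-44.2,-5],-0.213]]'
python3 - <<'E'
from h import *
s=snap("side");save(s,"s5.png",(250,150,512,384),3)
s=snap("top")
for r in greyrects(s,(280,100,370,190),20): print("prism?",r)
E
```

```text
clock: 16.75
position: [557.1, -406.7, 97.7]
tcp_rot: [0.054, 0.999, 0.002, -0.004]
force: [-0.4, 1.1, -1.4]
width: 17.6
prism? ((329.9806213378906, 168.87319946289062), 544.1, -215.9, 163, 43, 85.5)
prism? ((318.98468017578125, 136.37693786621094), 648.6, -182.3, 164, 45, -81.7)
```

View pics/s5.png

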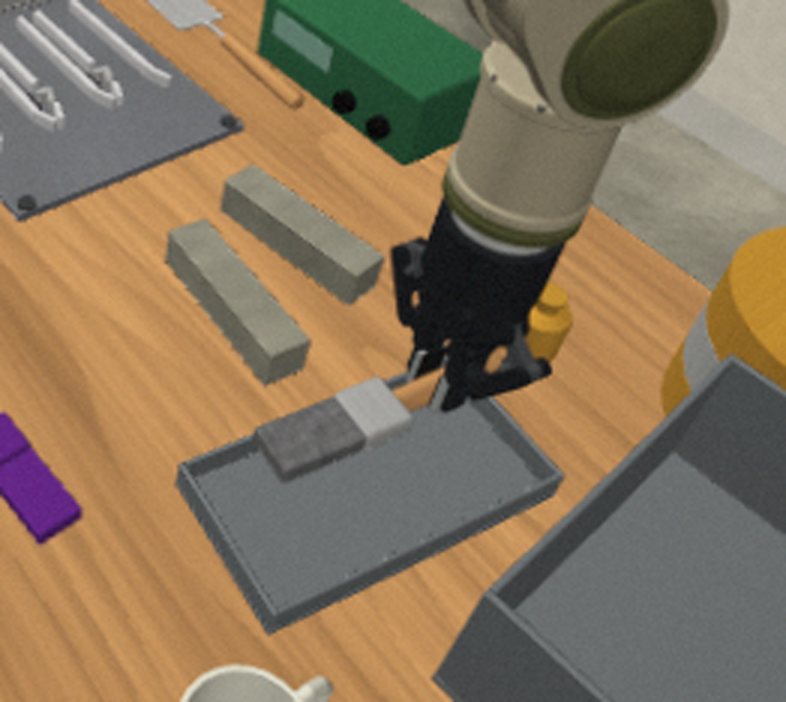

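The brush hangs level over the tray, ferrule at (372,410), and both prisms are still in place. Lower and release.

```bash
python3 -m handwheel '[[-1,[0,0,-3],0],[-1,[0,0,-6],0],[-1,[0,0,-8],0],[-1,[0,0,-9],0],[-1,[0,0,-9],0],[-0.4,[0,0,-9],0],[-0.2,[0,0,-9],0],[-0.2,[0,0,-9],0],[-0.2,[0,0,-5],0],[0,[0,0,0],0],[0.5,[0,0,5],0],[0.5,[0,0,5],0]]'
python3 - <<'E'
from h import *
s=snap("side");save(s,"s6.png",(300,230,450,370),4)
E
```

```text
clock: 18.35
position: [561.7, -410.8, 157.2]
tcp_rot: [0.055, 0.999, -0.002, 0.003]
force: [0.7, -0.1, -0.2]
width: 64.3
```

View pics/s6.png

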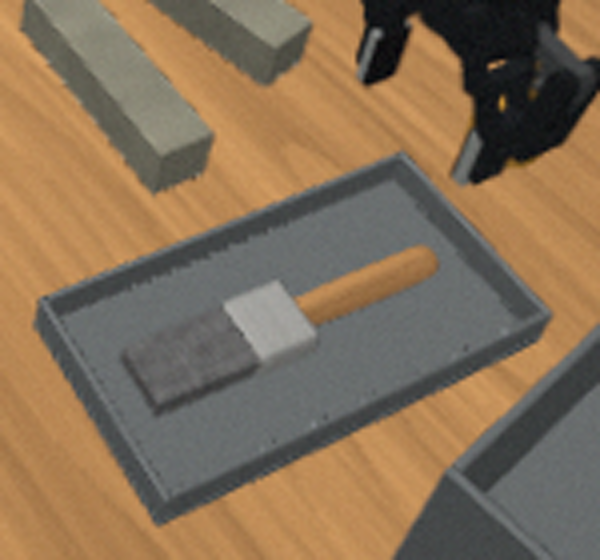

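The brush lies flat inside the tray, handle at (370,290) in the crop. Next I refine the carrier pose from the rib ends in both views.

```bash
python3 - <<'E'
from h import *
import pickle
a=pickle.load(open("top0.pkl","rb"));b=pickle.load(open("side0.pkl","rb"))
c=np.load("car.npz");R,t=c["R"],c["t"]
T=np.array([[318,109],[317,188],[317,226],[316,305],[316,343],[315,423]])/5+[114.6,104.6]
S=np.array([[447,153],[388,172],[360,182],[297,202],[267,211],[203,232]])/5+[184.6,119.6]
for p,q in zip(T,S):
    c1,d1=rays(a,[p]);c2,d2=rays(b,[q]);A=np.c_[d1[0],-d2[0]];k=np.linalg.lstsq(A,c2-c1,rcond=None)[0]
    print("tri",np.round((c1+d1[0]*k[0]+c2+d2[0]*k[1])/2,1),"gap",round(float(np.linalg.norm(c1+d1[0]*k[0]-c2-d2[0]*k[1])),1))
for z,col in((24,330),(24,500)):
    W=onz(a,np.array([[col,109],[col,188],[col,226],[col,305],[col,343],[col,423]])/5+[114.6,104.6],z);print(np.round(W,1)[:,:2].tolist())
# prism from side view, bright top faces
s=snap("side");pickle.dump(s,open("side4.pkl","rb".replace("r","w")))
hsv=cv2.cvtColor(s["img"],cv2.COLOR_RGB2HSV);m=((hsv[...,1]<70)&(hsv[...,2]>125)).astype(np.uint8)
k=np.zeros_like(m);k[200:285,300:380]=1
for cc in cv2.findContours(m*k,0,1)[0]:
    if cv2.contourArea(cc)>80:
        P=onz(s,cc.reshape(-1,2),40);r=cv2.minAreaRect(P[:,:2].astype(np.float32));print("side top face",cv2.boundingRect(cc),np.round(r[0],1),np.round(r[1],1),round(r[2],1))
s=snap("top")
for z in(20,40):
  for r in greyrects(s,(280,100,360,190),z): print("prism?",r)
E
```

```text
tri [676.8 267.1  22.2] gap 1.4
tri [625.4 265.7  22.9] gap 2.0
tri [601.2 264.9  22.6] gap 2.7
tri [550.  264.1  23. ] gap 1.8
tri [525.7 263.2  24.1] gap 1.9
tri [475.3 262.3  24.2] gap 2.4
[[675.7, 259.4], [624.3, 257.7], [599.7, 256.9], [549.1, 255.3], [524.9, 254.6], [474.3, 253.3]]
[[676.1, 150.6], [624.8, 149.5], [600.3, 148.9], [549.8, 147.9], [525.7, 147.4], [475.2, 146.4]]
side top face (307, 223, 46, 45) [ 543.5 -210.9] [157.1  39.9] 85.1
side top face (325, 205, 53, 37) [ 648.6 -177. ] [ 38.9 156.4] 8.0
prism? ((329.9590148925781, 168.95082092285156), 543.8, -215.8, 163, 43, 85.6)
prism? ((318.9581298828125, 136.1126251220703), 649.1, -182.2, 164, 46, -82.4)
prism? ((329.9590148925781, 168.95082092285156), 540.6, -212.6, 161, 43, 85.6)
prism? ((318.9581298828125, 136.1126251220703), 644.5, -179.5, 162, 45, -82.4)
```

```bash
python3 -m handwheel '[[1,[2,5,0],-0.18],[1,[5,10,0],-0.36],[1,[8.9,15,0],-0.54],[1,[8.9,20,0],-0.72],[1,[8.9,23,0],-0.9],[1,[8.9,23,0],-1.08],[1,[8.9,23,0],-1.26],[1,[8.9,23,-3],-1.325],[1,[8.9,23,-3],-1.325],[1,[8.9,23,-3],-1.325]]'
python3 - <<'E'
from h import *
o=arm.get_obs();q=o["tcp_rot"];print(np.round(o["joints"],2),"jaw",2*np.degrees(np.arctan2(q[1],q[0]))-90)
E
```

```text
clock: 19.75
position: [648.4, -179.5, 121.9]
tcp_rot: [0.656, 0.754, -0.0, -0.0]
force: [1.2, 0.2, -0.0]
width: 85.3
[ 0.07  0.67  0.18  1.82 -0.18  0.67  0.5 ] jaw 7.933836376437867
```

Jaw is at 7.9° and centred over prism B. Descend and grip.

```bash
python3 -m handwheel '[[1,[0,0,-4],0],[1,[0,0,-8],0],[1,[0,0,-10.1],0],[1,[0,0,-10.1],0],[1,[0,0,-10.1],0],[0,[0,0,-10.1],0],[-1,[0,0,-10.1],0],[-1,[0,0,-10.1],0],[-1,[0,0,-10.1],0],[-1,[0,0,-10.1],0]]' 70;  python3 -m handwheel '[[-1,[0,0,2],0],[-1,[0,0,4],0],[-1,[0,0,5],0],[-1,[0,0,5],0]]'
```

```text
clock: 21.0
position: [649.0, -179.5, 22.3]
tcp_rot: [0.657, 0.754, 0.0, 0.0]
force: [-1.5, 0.6, 7.7]
width: 38.8
clock: 21.5
position: [649.2, -179.5, 72.6]
tcp_rot: [0.657, 0.754, 0.0, 0.001]
force: [-0.4, 0.4, -5.5]
width: 38.4
```

```bash
python3 -m handwheel '[[-1,[0.1,4,0],-0.05],[-1,[0.2,8,0],-0.1],[-1,[0.3,12,0],-0.1325],[-1,[0.3,16.4,0],-0.1325],[-1,[0.3,16.4,0],-0.1325],[-1,[0.3,16.4,0],-0.1325],[-1,[0.3,16.4,-2],-0.1325],[-1,[0.3,16.4,-3],-0.1325],[-1,[0.3,16.4,-3.5],-0.1325],[-1,[0.3,16.4,-3.5],-0.1325],[-1,[0.3,16.4,-3.5],-0.1325]]'
python3 - <<'E'
from h import *
s=snap("side");save(s,"s7.png",(220,110,380,230),5)
E
```

```text
clock: 22.88
position: [651.9, -15.6, 36.5]
tcp_rot: [0.706, 0.709, 0.0, 0.0]
force: [-0.2, 1.2, -5.0]
width: 38.4
```

View pics/s7.png

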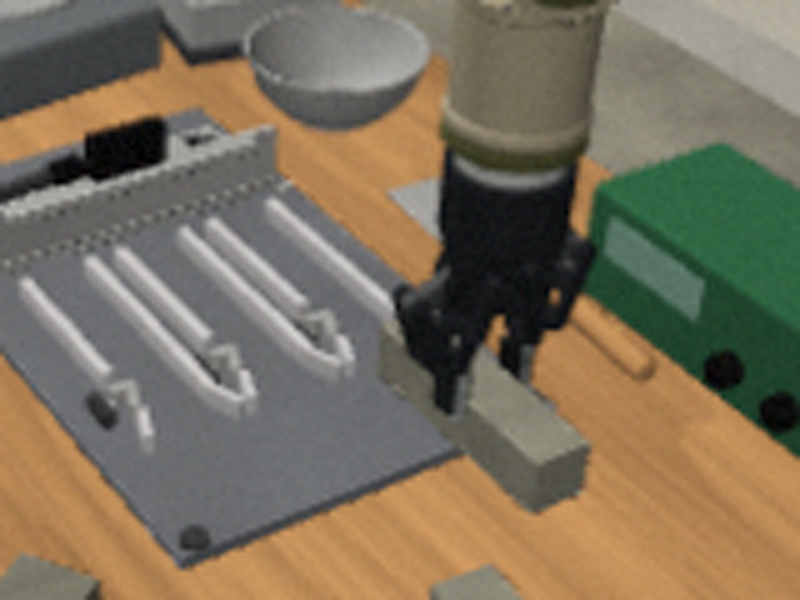

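The prism, crop (380–590, 320–510), lines up with the far lane. Slide it in.

```bash
python3 -m handwheel '[[-1,[0,0,-0.3],0],[-1,[0,0.5,-0.3],0],[-1,[0,1.5,-0.3],0],[-1,[0,2.5,-0.3],0],[-1,[-0.02,3.5,-0.3],0],[-1,[-0.03,4.5,-0.3],0],[-1,[-0.03,5.5,-0.3],0],[-1,[-0.03,6,-0.3],0],[-1,[-0.03,6,-0.3],0]]'
```

```text
clock: 24.05
position: [652.2, 45.0, 33.5]
tcp_rot: [0.706, 0.709, 0.001, 0.001]
force: [3.5, -0.6, -5.9]
width: 38.2
```

```bash
python3 -m handwheel '[[-1,[0,1,0],0],[-1,[0,2,0],0],[-1,[0,3,0],0],[-1,[-0.02,4,0],0],[-1,[-0.03,5,0],0],[-1,[-0.03,6,0],0],[-1,[-0.04,7,0],0],[-1,[-0.05,8,0],0],[-1,[-0.05,8,0],0]]'; python3 -m handwheel '[[-1,[0,1,0],0],[-1,[0,2,0],0],[-1,[0,3,0],0],[-1,[-0.02,4,0],0],[-1,[-0.03,5,0],0],[-1,[-0.03,6,0],0],[-1,[-0.04,7,0],0],[-1,[-0.05,7.6,0],0],[-1,[-0.05,7.6,0],0]]'
```

```text
clock: 25.18
position: [650.7, 126.7, 33.2]
tcp_rot: [0.705, 0.709, 0.0, -0.0]
force: [4.6, 1.8, -5.2]
width: 38.6
clock: 26.3
position: [650.3, 202.1, 33.3]
tcp_rot: [0.705, 0.709, 0.0, -0.0]
force: [3.0, 2.2, -4.8]
width: 38.6
```

```bash
python3 -m handwheel '[[-1,[0,0.5,0],0],[-1,[0,0.9,0],0],[-1,[0,0.9,0],0]]'|sed -n '2p;4p'; for i in 1 2 3; do python3 -m handwheel '[[-1,[0,0.15,0],0],[-1,[0,0.15,0],0]]'|sed -n '2p;4p';done
```

```text
position: [650.3, 209.9, 33.2]
force: [3.8, 0.8, -4.6]
position: [649.0, 211.5, 32.9]
force: [0.3, -0.4, -5.0]
position: [649.8, 212.9, 33.1]
force: [-1.2, -0.2, -5.6]
position: [650.2, 214.3, 33.3]
force: [-0.9, -0.2, -6.7]
```

The catch side force vanished at y≈211.5, so it clicked. Now release and lift.

```bash
python3 -m handwheel '[[-1,[0,0,-0.2],0],[-1,[0,0,-0.2],0],[0.2,[0,0,-0.2],0],[0.2,[0,0,-0.2],0],[0.2,[0,0,-0.2],0],[0.2,[0,0,3],0],[0.2,[0,0,9],0],[0.2,[0,0,9],0],[1,[-4,-6,9],0],[1,[-8,-12,9],0],[1,[-10,-18,9],0],[1,[-10,-24,9],0]]'; python3 - <<'E'
from h import *
for z in(20,40):
  s=snap("top")
  for r in greyrects(s,(280,100,360,190),z): print("prism?",r)
E
```

```text
clock: 28.92
position: [549.9, -11.1, 122.9]
tcp_rot: [0.705, 0.709, -0.0, -0.001]
force: [1.7, -0.3, -0.2]
width: 85.4
prism? ((329.97772216796875, 168.9041748046875), 544.0, -215.9, 163, 43, 85.5)
prism? ((285.0, 140.5), 633.9, -73.3, 140, 32, 0.1)
prism? ((329.9590148925781, 168.95082092285156), 540.6, -212.6, 161, 43, 85.6)
prism? ((288.5, 142.5), 623.2, -83.1, 156, 54, 0.1)
```

```bash
python3 -m handwheel '[[1,[-0.6,-5,0],-0.083],[1,[-0.6,-10,0],-0.083],[1,[-0.6,-15,0],-0.083],[1,[-0.6,-20.2,0],-0.083],[1,[-0.6,-20.2,0],-0.083],[1,[-0.6,-20.2,0],-0.083],[1,[-0.6,-20.2,0],-0.083]]'
```

```text
clock: 29.9
position: [545.9, -210.5, 122.9]
tcp_rot: [0.734, 0.68, 0.0, -0.0]
force: [0.6, -0.2, 0.6]
width: 85.3
```

```bash
python3 -m handwheel '[[1,[-0.2,-0.2,-4],0],[1,[-0.2,-0.2,-8],0],[1,[-0.2,-0.2,-10.1],0],[1,[-0.2,-0.2,-10.1],0],[1,[-0.2,-0.2,-10.1],0],[0,[-0.2,-0.2,-10.1],0],[-1,[-0.2,-0.2,-10.1],0],[-1,[-0.2,-0.2,-10.1],0],[-1,[-0.2,-0.2,-10.1],0],[-1,[-0.2,-0.2,-10.1],0]]' 70;  python3 -m handwheel '[[-1,[0,0,2],0],[-1,[0,0,4],0],[-1,[0,0,5],0],[-1,[0,0,5],0]]'; python3 -c "
from h import *
q=arm.get_obs()['tcp_rot'];print(2*np.degrees(np.arctan2(q[1],q[0]))-90)"
```

```text
clock: 31.15
position: [544.0, -214.1, 23.2]
tcp_rot: [0.734, 0.679, 0.0, 0.0]
force: [-0.5, 0.5, 8.8]
width: 38.4
clock: 31.65
position: [543.9, -214.1, 72.6]
tcp_rot: [0.734, 0.679, 0.0, 0.0]
force: [-0.2, 0.3, -6.4]
width: 38.6
-4.489254554857837
```

```bash
python3 -m handwheel '[[-1,[1,4,0],0.04],[-1,[2,8,0],0.084],[-1,[3.25,12,0],0.084],[-1,[3.25,16.4,0],0.084],[-1,[3.25,20,0],0.084],[-1,[3.25,20,0],0.084],[-1,[3.25,20,0],0.084],[-1,[3.25,20,-2],0.084],[-1,[3.25,20,-3.6],0.084],[-1,[3.25,20,-3.85],0.084],[-1,[3.25,20,-3.85],0.084]]'
python3 - <<'E'
from h import *
s=snap("side");save(s,"s8.png",(220,110,380,230),5)
E
```

```text
clock: 33.02
position: [576.1, -15.0, 33.7]
tcp_rot: [0.706, 0.709, -0.0, -0.0]
force: [0.7, -0.3, -6.1]
width: 38.1
```

View pics/s8.png

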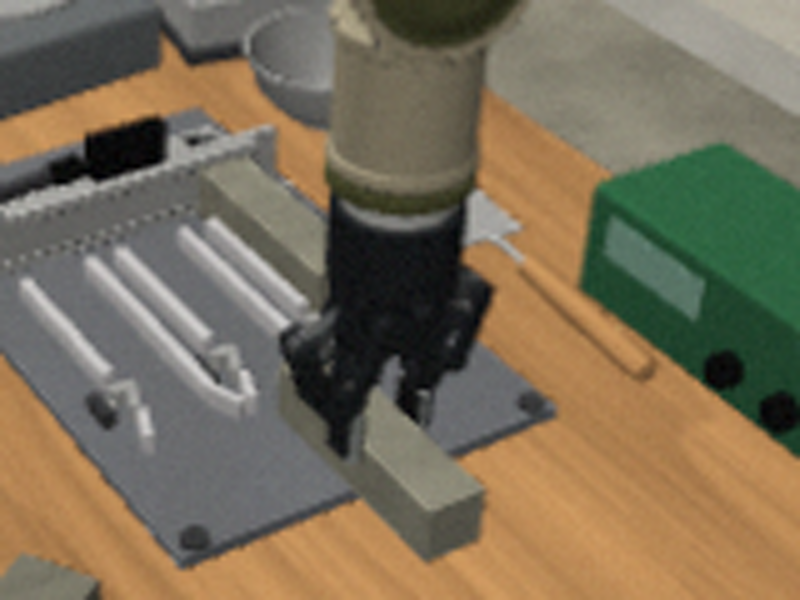

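The first prism is home in the far lane, with its end under the lip at crop (225,175). The second lines up with the middle lane. Slide it in.

```bash
python3 -m handwheel '[[-1,[0,0.5,0],0],[-1,[0,1.5,0],0],[-1,[0,2.5,0],0],[-1,[-0.02,3.5,0],0],[-1,[-0.03,4.5,0],0],[-1,[-0.03,5.5,0],0],[-1,[-0.03,6,0],0],[-1,[-0.03,6,0],0]]'; python3 -m handwheel '[[-1,[0,1,0],0],[-1,[0,2,0],0],[-1,[0,3,0],0],[-1,[-0.02,4,0],0],[-1,[-0.03,5,0],0],[-1,[-0.03,6,0],0],[-1,[-0.04,7,0],0],[-1,[-0.05,8,0],0],[-1,[-0.05,8,0],0]]'
```

```text
clock: 34.08
position: [576.8, 46.9, 33.9]
tcp_rot: [0.705, 0.709, 0.001, 0.0]
force: [4.0, 2.8, -8.0]
width: 38.0
clock: 35.2
position: [575.4, 127.8, 33.7]
tcp_rot: [0.704, 0.71, 0.0, -0.0]
force: [4.3, 1.8, -6.1]
width: 38.1
```

```bash
python3 -m handwheel '[[-1,[0,1,0],0],[-1,[0,2,0],0],[-1,[0,3,0],0],[-1,[-0.02,4,0],0],[-1,[-0.03,5,0],0],[-1,[-0.03,6,0],0],[-1,[-0.04,7,0],0],[-1,[-0.05,7.8,0],0],[-1,[-0.05,7.8,0],0]]'; python3 -m handwheel '[[-1,[0,0.4,0],0],[-1,[0,0.6,0],0],[-1,[0,0.6,0],0]]'|sed -n '2p;4p'; for i in 1 2 3; do python3 -m handwheel '[[-1,[0,0.15,0],0],[-1,[0,0.15,0],0]]'|sed -n '2p;4p';done
```

```text
clock: 36.33
position: [574.9, 205.5, 33.8]
tcp_rot: [0.705, 0.71, 0.0, -0.0]
force: [4.5, 1.8, -6.8]
width: 38.0
position: [574.0, 210.0, 33.5]
force: [0.9, -0.2, -5.9]
position: [574.2, 211.6, 33.6]
force: [-0.0, -0.3, -6.0]
position: [574.8, 213.1, 33.7]
force: [0.5, 0.7, -6.0]
position: [575.0, 214.4, 33.8]
force: [0.0, -0.7, -6.0]
```

```bash
python3 -m handwheel '[[-1,[0,0,-0.2],0],[-1,[0,0,-0.2],0],[0.2,[0,0,-0.2],0],[0.2,[0,0,-0.2],0],[0.2,[0,0,-0.2],0],[0.2,[0,0,3],0],[0.2,[0,0,9],0],[0.2,[0,0,15],0],[0.2,[0,-6,15],0],[0.2,[-5,-12,15],0],[0.2,[-10,-18,15],0],[0.2,[-10,-24,15],0]]'; python3 -m handwheel '[[1,[-3,-6,0],0],[1,[-6,-12,0],0],[1,[-6,-18,0],0],[1,[-6,-24,0],0],[1,[-6,-30,0],0],[1,[-6,-36,0],0],[1,[-6,-36,0],0],[1,[-6,-36,0],0]]'
python3 - <<'E'
from h import *
import pickle
s=snap("top");s2=snap("side");pickle.dump((s,s2),open("end.pkl","wb"))
a=cv2.resize(s["img"][105:215,115:275],None,fx=5,fy=5,interpolation=2)
b=cv2.resize(s2["img"][115:215,190:340],None,fx=5,fy=5,interpolation=2)
save(s,"t9.png",(115,105,275,215),5);save(s2,"s9.png",(190,115,340,215),5.2)
E
```

```text
clock: 38.95
position: [478.2, -3.0, 183.8]
tcp_rot: [0.704, 0.71, -0.0, -0.001]
force: [1.5, -1.1, 0.9]
width: 51.7
clock: 39.95
position: [420.1, -362.1, 183.4]
tcp_rot: [0.705, 0.709, 0.0, -0.001]
force: [-0.0, 0.3, -0.4]
width: 85.3
```

View pics/t9.png

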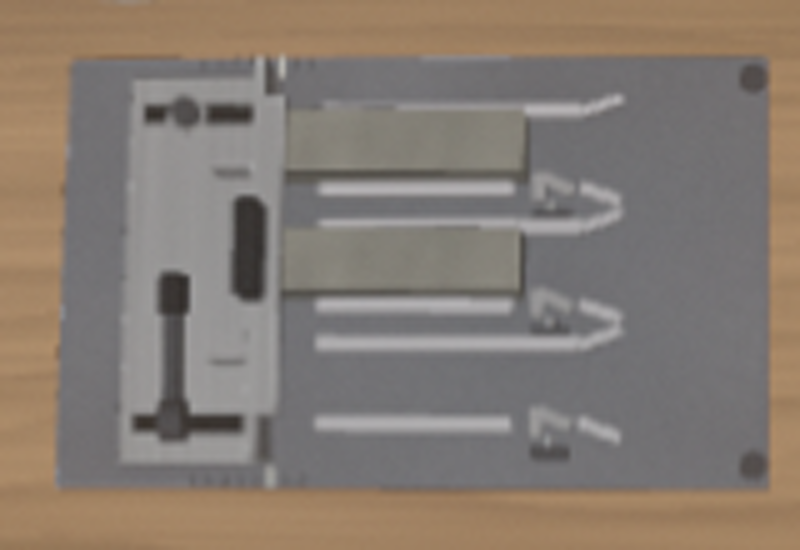

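View pics/s9.png

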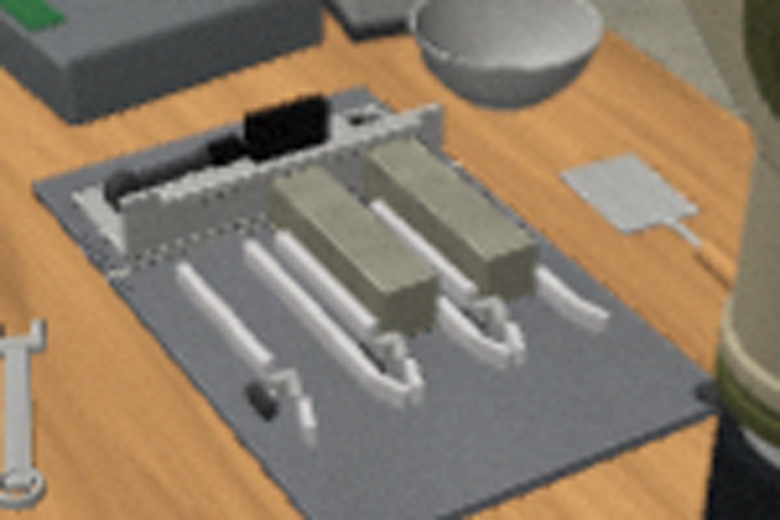

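Both prisms sit in lanes 1 and 2, ahead of their catches at (550,193) and (550,310). All three catches stand as they did at the start. The lever is flat and the stop is at the line. One numeric check of the stop face and the prism rear ends follows.

```bash
python3 - <<'E'
from h import *
import pickle
s,s2=pickle.load(open("end.pkl","rb"));s0=pickle.load(open("top0.pkl","rb"));d=np.load("car.npz");R=d["R"];t=np.array([575.5,131.])
f=lambda p,z:np.round((onz(s,np.array(p)/5+[114.6,104.6],z)[:,:2]-t)@R,1)
g=lambda p,z:np.round((onz(s2,np.array(p)/5.2+[189.6,114.6],z)[:,:2]-t)@R,1)
# stop travel by phase correlation of the fin/wall patch between the top pictures
a=cv2.cvtColor(s0["img"],7).astype(np.float32)
def fin(im):
    m=(cv2.cvtColor(im["img"],7)[143:167,140:172]<60).astype(np.uint8);M=cv2.moments(m,True);return [M["m10"]/M["m00"]+140,M["m01"]/M["m00"]+143]
print("fin shift",onz(s,[fin(s)],85)-onz(s0,[fin(s0)],85))
print("rear ends z50",f([[527,140],[521,262]],50),"side z50",g([[537,240],[436,275]],50))
print("line",f([[283,67],[270,476]],10),"wall ends top z63",f([[270,75],[257,440]],63))
print("side line/wall base",g([[118,273],[125,252]],10))
print("lever tip",f([[174,290]],50), "brush/clock",arm.get_obs()["clock"])
E
```

```text
fin shift [[ -7.07621557 -30.15940644   0.        ]]
rear ends z50 [[ -0.3 -74.3]
 [  2.3   2.9]] side z50 [[  9.4 -97.9]
 [  8.8 -20. ]]
line [[ 161.5 -132.6]
 [ 162.6  132.7]] wall ends top z63 [[ 160.1 -113.2]
 [ 161.7  115.7]]
side line/wall base [[167.4 132.2]
 [188.  117.6]]
lever tip [[218.9  20.5]] brush/clock 40.05
```

```bash
python3 - <<'E'
from h import *
s=snap("side");save(s,"z.png",k=1.5)
E
```

```text
(no output)
```

View pics/z.png

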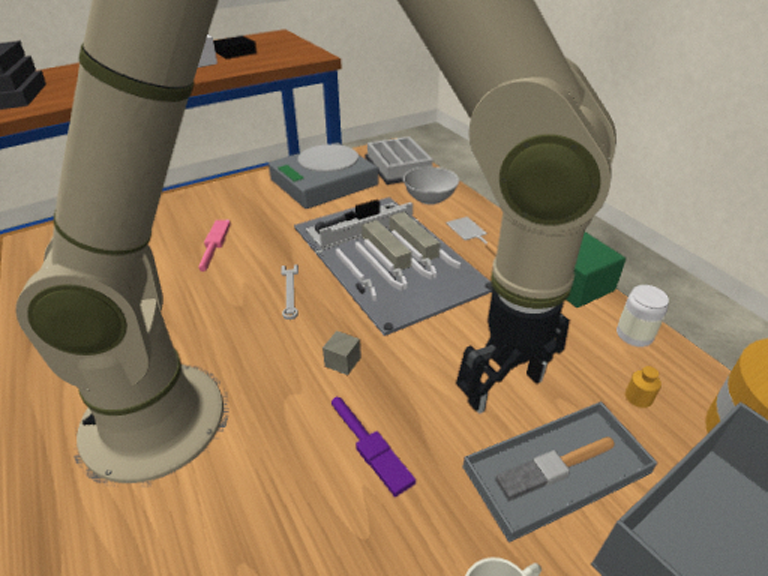

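The brush is in the tray at (555,465), both prisms are home at (400,238), and no prisms are left on the bench. The arm touches nothing, so I hand in.

```bash
python3 -c "
from plant import arm
print(arm.hand_in())"
```

```text
the job is handed in; nothing more can be done
None
```

The job is done and handed in at about 40 s on the robot's clock: stop set, lever clamped, brush in the tray, and both prisms in lanes. Only two prisms were on the bench; the third was absent.

- **Stop:** I slid it to its back end, then 44.9 mm towards the line against 45 wanted. In the top view the fin shifted about 40.7 mm from where it started, which matches. The wall's top read 1.1 mm off the line, and the same bias showed before the move, so I take the face to be on the line.
- **Lever:** I pressed it down until it resisted at 29 N. It looks flat, and its tip is at carrier y = 20.5 mm against 21 when flat.
- **Prisms:** They went into lanes 1 and 2 after the lever. In both lanes the catch's side force vanished at about the home position, and the pictures show both catches out behind them.
- **Brush:** It lies flat in the shallow tray. I left the pink and purple look-alikes alone.

Three of the final checks were weak:
- **Fin position:** an automatic reading of the fin's position was spoiled by the dark lever grip, so I redid it by hand.
- **Prism ends:** the two cameras disagreed on the prisms' rear ends. The top view gave -0.3 mm (lane 1) and 2.3 mm (lane 2), the side view about 9 mm, past the catch face. The felt clicks and the arm's position (about 83 to 84 mm centre) settle it.
- **Side view of the stop:** my side-view reading of the wall base was unusable, because the point I picked was not on the plane I assumed.

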